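# Hook the red bur cassette out of the deep locker and sort it

## Task

The red bur cassette sits deep in the narrow locker, too far in for fingers: lift the picker from its dock by the shaft, lay it on the bench and take it again by its handle, then reach in, drop its hook into the red cassette's pull loop and draw the cassette right out onto the bench. Lay the picker down on the bench, then take the cassette in the fingers and set it upright and flat, without dropping it, in the tray of its own colour. Leave the blue cassette and everything else on the bench where it is.

Things in the scene. Friction and masses are not known exactly. Their poses are not given: they have to be found in the camera images.
- locker: Fixed to the bench. Grey two-lane locker with a roof of steel slats, 215 long (its x) x 132 wide (y) x 84 tall; origin: centre of its underside. Its -x end (x = -107.5) is the open mouth, facing roughly the robot's right; the +x end is closed. Two straight lanes along x, centred at y = +31 and -31, each 54 wide, 78 high, 210 deep; walls 8. The bench for 350 mm before the mouth is clear.
- lane_left_mouth (a point): Point on the bench at the middle of the mouth of the lane at the locker's y = +31; its x axis points into the lane. The locker has no floor: cassettes slide on the bench itself.
- lane_right_mouth (a point): The same for the lane at the locker's y = -31.
- red_cassette_mid (a point): Centre of the red bur cassette, 20 mm over the bench: a block 80 long (its x) x 44 wide (y) x 40 tall with small look-only burs 8 mm proud on top; 0.11 to 0.22 kg. It stands in one of the lanes (either one), the blue one in the other. A steel pull loop sticks out of its -x face, towards the mouth.
- red_cassette_loop (a point): Middle of the opening of the red cassette's level pull loop, 52.5 mm ahead (-x) of its centre, same height, same axes; 75 to 105 mm inside the mouth at the start. The opening is 25 mm along x by 34 mm along y, framed by 6 mm round bars (top 23 mm over the bench); the cross bar to pull on is at its -x end.
- blue_cassette_mid (a point): Centre of the blue bur cassette, same build as the red one. It stays in its lane.
- picker_handle (a point): Centre of the picker's orange handle, 70 long (picker x) x 16 wide (y) x 30 tall. The picker, 200 long, 90 g, has a straight 10 x 10 steel shaft ahead (+x) of the handle, its centre line 12 mm higher than this point, and a hook plate at the far end. On a flat surface it stands on handle and hook, shaft level, this point 15 mm up.
- picker_shaft (a point): Point on the centre line of the picker's shaft near its balance, free to be gripped in the dock; 87 mm ahead (+x) of the handle's centre, 27 mm over the surface the picker stands on (39 mm over the bench in the dock). Shaft 10 wide (y), 10 tall.
- picker_hook (a point): Middle of the lower edge of the picker's hook, a steel plate 8 thick (x) x 16 wide (y) that reaches 22 mm below the shaft, level with the handle's underside; 161 mm ahead (+x) of the handle's centre, 15 mm below it. The picker's top is 32 mm above this edge.
- dock: Fixed to the bench. Black picker dock, base 216 (its x) x 44 x 12 tall; origin: centre of its underside. The picker stands on it, hook towards +x. A trough (walls to 52 mm over the bench, 24 apart) boxes in the handle from x = -108 to -8, with no room for fingers; beyond -8 the shaft is free. The picker lifts straight out.
- red_tray: Fixed to the bench. Red open tray 160 (its x) x 106 (y) x 25 tall, walls and floor 4 thick; origin: centre of its underside.
- blue_tray: Fixed to the bench. Blue open tray of the same size; stays empty.
- bottle: Bystander: white plastic dropper bottle, 36 dia x 110 tall mm; origin at the centre of its underside.
- jar: Bystander: terracotta-coloured porcelain jar with white lid, 52 dia x 48 tall mm; origin at the centre of its underside.
- model: Bystander: cream plaster model of a row of teeth on a base, 60 x 56 x 24 tall mm; origin at the centre of its underside.
- brush_pot: Bystander: white pot of brushes, 72 dia, 85 tall, brushes to 160 mm; origin at the centre of its underside.
- spatula: Bystander: steel spatula lying on the bench, 170 mm long along its x; origin near its middle.
- canister: Bystander: white round can, 60 dia x 70 tall mm; origin at the centre of its underside.
Not all that is in view belongs to the job. Of the things that look like the part that bears picker_handle, the larger one is meant.

How it is judged:
By the outcome, as a careful person would: the job done as asked, in the order asked, and still so for the second after the job is handed in, with the robot touching nothing.
It also fails if it takes over 66 s, if anything falls off the work surface, if the arm or the gripper's body presses on something with over 40 N, if the wrist force passes 120 N, or if a joint passes its speed limit or range.

## Robot

A 6-joint arm with a two-finger parallel gripper is mounted at the origin on the work surface. World frame = base frame: x ahead of the robot, y to its left, z up, the work surface at z = 0. Lengths are in mm, angles in rad, forces in N, time in s.
With the tool pointing down it reaches from about 400 to 925 mm from the base axis. Payload 12.5 kg.
Tool frame: the origin (TCP) lies between the finger pads; the fingertips stand 19 mm ahead of it and the grasp point (between the pads) is the TCP (env.tips_ahead is the distance from the TCP to the fingertips, in mm); z points along the fingers, y is the line along which they close (so a half turn about z gives the same grasp; the last joint's range is limited). The gripper opens to 95 mm and grips with 3 to 60 N. Pads are 20 mm wide; open, the fingers measure 119 mm over their backs; the gripper's body (75 mm by 180 mm) begins 59 mm behind the grasp point.
Start: joints at [1.148, 0.491, 1.559, -0, 1.092, -0.106], TCP at [194.688, 593.923, 207.261] pointing down, gripper open.
Joint ranges: [-3.1, 3.1], [-0.84, 2.19], [0.05, 2.79], [-1.13, 4.28], [0.06, 2.93], [-2.69, 2.69]. Speed limits (rad/s): [2.22, 2.22, 2.79, 3.14, 3.14, 3.14].

## Interface

Orientations are given as [roll, pitch, yaw] about the fixed x, y, z axes, in that order (R = Rz(yaw) Ry(pitch) Rx(roll)).
In Python, from cell import env gives the robot as it stands.
- The arm moves only by the shell command python3 -m crank 'ROWS'. ROWS is JSON, a list of rows, each a list of 5 numbers: the shift along the tool's x, y, z in mm, then the turn about the tool's z in degrees, then the finger opening in mm, from 0 to 95.1. In form: [[dx, dy, dz, yaw, grip], ...]. A call has 1 to 10 rows; each row is the pose to reach, as a shift and turn from the pose commanded when the call began, along the tool's axes at that moment; what a row does not reach only later rows make up. A row lasts 1/12 s, in which the tool goes at most 41.7 mm and 7.16 degrees, less where a joint would pass 70% of its speed; a pose out of reach is approached as far as the arm can. A call with a gripper value outside its range is refused whole. The fingers move at their own pace and stop on an object; the grip force is fixed at half the most. Time passes only in rows, so rows that repeat a pose let the fingers close. It gives the time, the measured TCP pose, the force, the opening and the grip force at its end, in the units of the state.
- env.state(): the state, without advancing time (a new reading comes with each control period).
- env.read_camera(name): name is "scene" or "top" or "wrist"; returns a dict with "img" (480x640x3 uint8, blue, green, red), "K" (3x3 intrinsics, pixels), "pose" (4x4, takes a point from camera to world coordinates). Camera axes: x right, y down, z forward; pixel columns grow to the right and rows downward; lengths in mm; the calibration is good to about 2 mm. A picture is of the moment at which its call begins. There is no depth.
- env.job_done(): hands the job in; it is judged then, once.
The state is a dict: "t": time; "joints": joint angles; "qvel": joint speeds; "tau": joint torques, N m; "eef_pos": TCP position; "tcp_rot": TCP orientation; "ft_force": force on the tool from outside, world axes, zero at the start; "moment": the same for the moment, N m; "opening": opening from 0.0 (shut) to 1.0 (fully open); "grip_force": force on a finger pad.
Only numpy, scipy, OpenCV 4.12 (cv2) and the standard library are available. Lean on these libraries where they do the work, as an engineer would, in place of code of your own. Each camera call takes 0.05 s, during which the arm holds its last target. There are 200 camera calls.

## Working session

There is one attempt and no reset: what is moved stays moved. The work goes in short steps, Python scripts to look and compute and a shell command to move; the robot and the scene stay as the last step left them, time stands still between calls to the robot, and variables do not carry over. Pictures are saved under pics/ and viewed, at most 10 in all, crops included, and the job is handed in when it is done.

```bash
ls; mkdir -p pics; python3 - <<'E'
from cell import env
import cv2,numpy as np
for n in ("scene","top"):
    c=env.read_camera(n); cv2.imwrite(f"pics/{n}0.png",c["img"]); print(n,c["K"].tolist(),np.round(c["pose"],3).tolist())
s=env.state();print(s)
E
```

```text
pics
scene [[464.016797497307, 0.0, 319.0539895465683], [0.0, 464.016797497307, 245.76631991484996], [0.0, 0.0, 1.0]] [[-0.031, 0.738, -0.674, 1252.464], [0.999, 0.029, -0.015, 52.651], [0.008, -0.674, -0.739, 826.146], [0.0, 0.0, 0.0, 1.0]]
top [[433.4271734406826, 0.0, 315.92855032227595], [0.0, 433.4271734406826, 246.26675687310782], [0.0, 0.0, 1.0]] [[0.016, -0.998, 0.059, 525.507], [-0.999, -0.018, -0.033, 48.304], [0.034, -0.058, -0.998, 825.272], [0.0, 0.0, 0.0, 1.0]]
{'t': 0.1, 'joints': array([ 1.14838625e+00,  4.91462665e-01,  1.55938075e+00,  4.91390360e-05,
        1.09169583e+00, -1.05625318e-01]), 'qvel': array([ 7.10380876e-04,  1.28206402e-04, -2.50931310e-03,  7.34979640e-04,
        3.72867951e-05,  1.78838016e-03]), 'tau': array([ 2.61818546e-03, -6.13622761e+01, -2.58609688e+01,  6.93536201e-02,
        4.70254419e-02, -4.99487658e-05]), 'eef_pos': array([194.58828477, 593.70892937, 206.74560695]), 'tcp_rot': array([-3.14065593e+00, -1.43140904e-04,  2.82478515e+00]), 'ft_force': array([ 0.17807893,  0.87795726, -0.55546074]), 'moment': array([0.02823441, 0.04113603, 0.04193637]), 'grip_force': 0.0, 'opening': 0.9989962333052035}
```

View pics/top0.png

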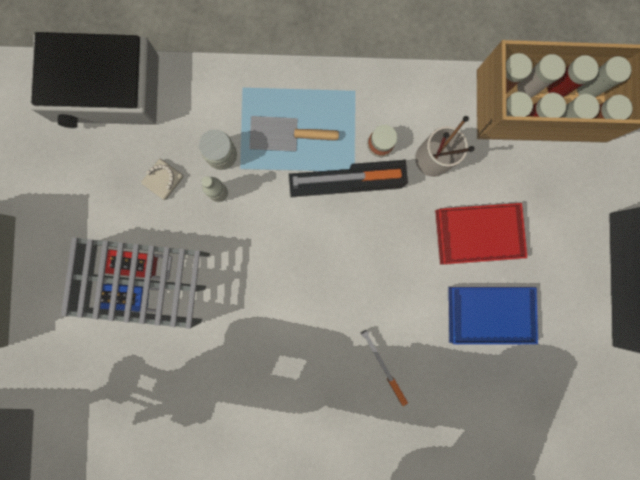

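View pics/scene0.png

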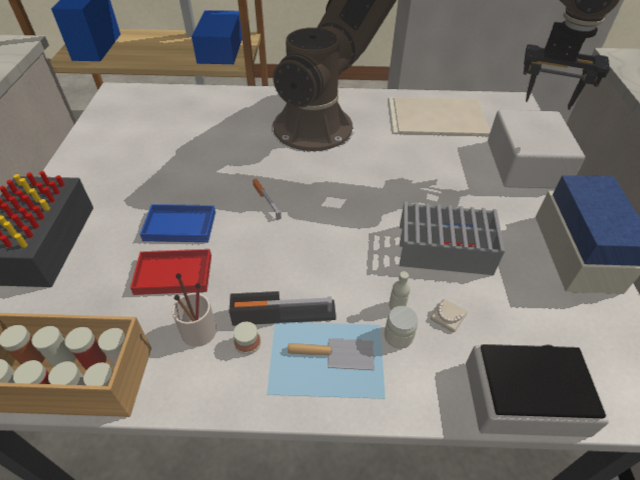

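Top view: the larger orange handle lies in the black dock at (383,174). The other orange-handled thing, at (397,392), is a smaller lone tool on the bench, and the wooden trowel is on the blue mat at (318,134). The dock one fits. The red cassette is in the upper lane at (130,263) and the blue one at (120,297). The mouth is at x≈200, facing right.

```bash
cat > h.py <<'E'
from cell import env
import cv2,numpy as np
def ray(c,u,v,z):
    K=c["K"];P=np.array(c["pose"]);d=P[:3,:3]@np.linalg.solve(K,[u,v,1]);o=P[:3,3]
    return (o+d*(z-o[2])/d[2])[:2]
def mask(img,lo,hi):
    h=cv2.cvtColor(img,cv2.COLOR_BGR2HSV)
    m=cv2.inRange(h,np.array([max(lo[0],0),*lo[1:]]),np.array(hi))
    if lo[0]<0:m|=cv2.inRange(h,np.array([180+lo[0],*lo[1:]]),np.array([180,*hi[1:]]))
    return m
def blobs(c,lo,hi,z,amin=60):
    m=mask(c["img"],lo,hi)
    for k in cv2.findContours(m,cv2.RETR_EXTERNAL,cv2.CHAIN_APPROX_NONE)[0]:
        if cv2.contourArea(k)<amin: continue
        w=np.array([ray(c,*p,z) for p in k[:,0]],np.float32)
        r=cv2.minAreaRect(w);b=cv2.boundingRect(k)
        print(" px",b,"area",cv2.contourArea(k),"world c",np.round(r[0],1),"size",np.round(r[1],1),"ang",round(r[2],1))
E
python3 - <<'E'
from h import *
for n in("top","scene"):
    c=env.read_camera(n)
    print(n,"orange z42");blobs(c,(4,120,90),(14,255,255),42,40)
    print("red z25");blobs(c,(-5,150,60),(3,255,255),25)
    print("blue z25");blobs(c,(108,150,60),(125,255,255),25)
    print("black z12");blobs(c,(0,0,0),(180,255,45),12,300)
    a=c["img"][220:340,50:260] if n=="top" else c["img"][190:340,215:510]
    f=760/a.shape[1]; cv2.imwrite(f"pics/{n}_crop.png",cv2.resize(a,None,fx=f,fy=f,interpolation=cv2.INTER_CUBIC))
E
```

```text
top orange z42
 px (390, 380, 17, 25) area 122.5 world c [ 312.9 -128.3] size [46.9 10. ] ang 30.7
 px (363, 169, 39, 12) area 314.0 world c [706.5 -96.5] size [18.1 71.4] ang 5.8
red z25
 px (106, 250, 10, 23) area 78.5 world c [539.  395.3] size [13.4 40.6] ang 85.5
 px (437, 204, 90, 59) area 4504.0 world c [ 603.6 -288. ] size [102.6 163.1] ang 5.0
 px (549, 76, 30, 18) area 203.0 world c [ 889.2 -450. ] size [28.  53.1] ang 36.2
blue z25
 px (451, 288, 86, 55) area 4102.0 world c [ 451.1 -310.4] size [ 99.9 160.4] ang 0.6
 px (133, 287, 9, 22) area 81.0 world c [473.9 345. ] size [12.6 38.3] ang 88.8
black z12
 px (33, 33, 106, 74) area 7185.5 world c [901.  462.3] size [193.1 138.5] ang 90.0
scene orange z42
 px (11, 341, 19, 23) area 104.0 world c [ 830.9 -509.1] size [36.1 34.4] ang 46.7
 px (234, 301, 33, 6) area 131.5 world c [703.3 -99.6] size [12.5 65.9] ang 2.2
 px (253, 179, 10, 17) area 55.0 world c [ 337.7 -126.8] size [67.9 15.3] ang 29.8
red z25
 px (75, 348, 18, 21) area 135.5 world c [ 831.7 -399.9] size [39.9 29.3] ang 28.3
 px (131, 250, 80, 44) area 2766.5 worl
[... 883 characters left out ...]
ze [ 42.6 159.8] ang 1.9
 px (0, 431, 74, 49) area 1825.5 world c [1016. -432.] size [171.1  44.4] ang 61.7
 px (481, 346, 124, 72) area 6953.5 world c [834.  462.8] size [143.2 195.1] ang 0.1
 px (0, 259, 45, 27) area 872.5 world c [ 615.1 -630.2] size [ 75.1 126.5] ang 2.2
 px (275, 64, 39, 41) area 1111.5 world c [-255.2  -77.5] size [281.3 128.3] ang 6.5
 px (289, 28, 47, 19) area 384.0 world c [-633.4  -18.5] size [183.7 156.3] ang 70.3
 px (524, 22, 85, 87) area 2102.0 world c [-481.3  939.2] size [293.6 723.7] ang 71.7
 px (574, 0, 38, 14) area 341.0 world c [-1010.7  1251.2] size [150.7 198.5] ang 3.2
 px (339, 0, 37, 30) area 622.0 world c [-884.8  141.8] size [122.5 336.3] ang 74.6
```

View pics/top_crop.png

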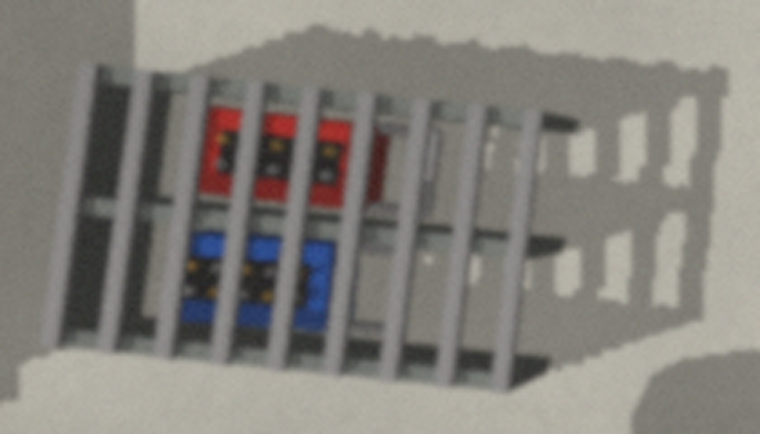

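View pics/scene_crop.png

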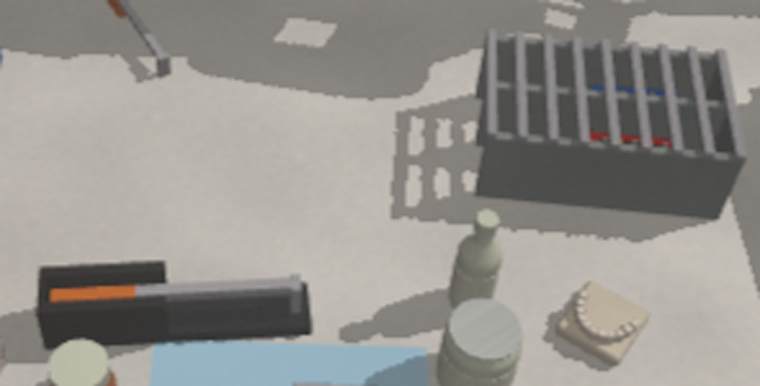

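Top crop: red loop cross bar at crop (432,155), red top face corners (212,105), (352,122), (345,205), (200,190), roof corners (87,67), (540,112), (510,388), (52,345). Scene crop: the hook end of the large picker is at (297,278) in the dock. The thing at top left is a smaller decoy picker lying on the bench, so the dock one is the right one.

```bash
python3 - <<'E'
from h import *
c=env.read_camera("top")
f=760/210
def w(u,v,z): return np.round(ray(c,50+u/f,220+v/f,z),1)
print("roof",[w(*p,84) for p in((87,67),(540,112),(510,388),(52,345))])
print("red top",[w(*p,40) for p in((212,105),(352,122),(345,205),(200,190))])
print("bar",w(438,128,20),w(426,210,20),w(432,155,20))
s=env.read_camera("scene")
g=760/295
print("scene hook tip z44",ray(s,215+297/g,190+278/g,44),"roof mouth",ray(s,215+487/g,190+35/g,84),ray(s,215+482/g,190+140/g,84),"far",ray(s,215+725/g,190+52/g,84),ray(s,215+742/g,190+155/g,84))
# picker line in top
h=cv2.cvtColor(c["img"],cv2.COLOR_BGR2HSV)
roi=np.zeros((480,640),np.uint8);roi[158:197,286:408]=1
g_=c["img"].max(2)
for nm,m in (("shaft",(g_>85)&(h[...,1]<60)),("handle",(h[...,0]<18)&(h[...,1]>110)&(g_>80))):
    m=(m&(roi>0)).astype(np.uint8)
    n,l,st,ce=cv2.connectedComponentsWithStats(m)
    for i in range(1,n):
        if st[i,4]>60:
            p=np.argwhere(l==i)[:,::-1]; W=np.array([ray(c,*q,43) for q in p],np.float32)
            r=cv2.minAreaRect(W); v=cv2.fitLine(W,cv2.DIST_L2,0,.01,.01).ravel()
            print(nm,st[i],np.round(r[0],1),np.round(r[1],1),round(r[2],1),np.round(v,3))
E
```

```text
roof [array([575. , 431.8]), array([557.7, 222.1]), array([429.3, 231.9]), array([446.4, 441.4])]
red top [array([560.2, 393.1]), array([553. , 324.5]), array([512. , 326.3]), array([518.3, 397. ])]
bar [551.5 288.3] [509.8 292.8] [537.7 290.8]
scene hook tip z44 [684.46063159  64.6420137 ] roof mouth [433.01084615 234.26000044] [564.59092885 217.9852379 ] far [447.05764517 448.5125334 ] [573.13587929 434.31814147]
shaft [286 158 122  39 725] [715.8 -28.8] [ 65.  231.9] 11.6 [ 1.98000e-01 -9.80000e-01  7.16974e+02 -8.29800e+00]
shaft [293 173  72  13 484] [695.7   1.5] [ 16.9 130.9] 4.4 [ 1.00000e-01 -9.95000e-01  6.96959e+02  4.17100e+00]
shaft [294 183 114  14 580] [665.  -41.1] [ 23.9 208.9] 7.9 [ 6.9000e-02 -9.9800e-01  6.7078e+02 -7.2342e+01]
handle [363 169  39  12 372] [706.1 -96.4] [18.6 71.5] 5.8 [ 1.05000e-01 -9.94000e-01  7.06173e+02 -9.74170e+01]
```

```bash
cat > to.py <<'E'
import sys
from h import *
# usage: to.py x y z yawdeg  -> tool-frame shift and turn from the present pose
s=env.state();x,y,z,yw=map(float,sys.argv[1:5]);p=s["eef_pos"];r=s["tcp_rot"]
from scipy.spatial.transform import Rotation as R
M=R.from_euler("xyz",r).as_matrix();d=M.T@(np.array([x,y,z])-p)
print("t",round(s["t"],2),"pos",np.round(p,1),"yaw",round(np.degrees(r[2]),2),"F",np.round(s["ft_force"],1),"open",round(s["opening"]*95.1,1))
print("row",np.round(d,1),"turn",round((np.degrees(r[2])-yw+180)%360-180,1))
E
python3 to.py 696 -11 160 96
```

```text
t 0.3 pos [194.6 593.8 207. ] yaw 161.85 F [-0.3 -0.1  0.8] open 95.5
row [-664.8 -418.5   47.2] turn 65.8
```

```bash
python3 -m crank '[[-665,-418,47,66,70],[-665,-418,47,66,70],[-665,-418,47,66,70],[-665,-418,47,66,70],[-665,-418,47,66,70],[-665,-418,47,66,70],[-665,-418,47,66,70],[-665,-418,47,66,70],[-665,-418,47,66,70],[-665,-418,47,66,70]]'; python3 to.py 696 -11 160 96
```

```text
t: 1.13
eef_pos: [461.4, 272.1, 182.4]
tcp_rot: [3.141, -0.0, 1.665]
ft_force: [-0.0, 1.0, 0.9]
opening: 0.733
grip_force: 0.0
t 1.13 pos [461.4 272.1 182.4] yaw 95.42 F [-0.   1.   0.9] open 69.7
row [-304.   206.8   22.4] turn -0.6
```

```bash
python3 -m crank '[[-304,207,22,-0.6,70],[-304,207,22,-0.6,70],[-304,207,22,-0.6,70],[-304,207,22,-0.6,70],[-304,207,22,-0.6,70],[-304,207,22,-0.6,70],[-304,207,22,-0.6,70],[-304,207,22,-0.6,70],[-304,207,22,-0.6,70],[-304,207,22,-0.6,70]]'; python3 to.py 696 -11 160 96
python3 - <<'E'
from h import *
c=env.read_camera("wrist");cv2.imwrite("pics/w1.png",c["img"]);print(c["K"].tolist(),np.round(c["pose"],3).tolist())
E
```

```text
t: 1.97
eef_pos: [700.1, -12.7, 159.1]
tcp_rot: [3.141, 0.001, 1.679]
ft_force: [0.5, 0.6, 0.0]
opening: 0.735
grip_force: 0.0
t 1.97 pos [700.1 -12.7 159.1] yaw 96.21 F [0.5 0.6 0. ] open 69.9
row [ 2.2 -3.9 -0.9] turn 0.2
[[361.23779180065605, 0.0, 319.05134666307663], [0.0, 361.23779180065605, 239.356294096846], [0.0, 0.0, 1.0]] [[0.994, 0.104, 0.032, 691.953], [0.109, -0.953, -0.281, 66.861], [0.001, 0.283, -0.959, 336.707], [0.0, 0.0, 0.0, 1.0]]
```

View pics/w1.png

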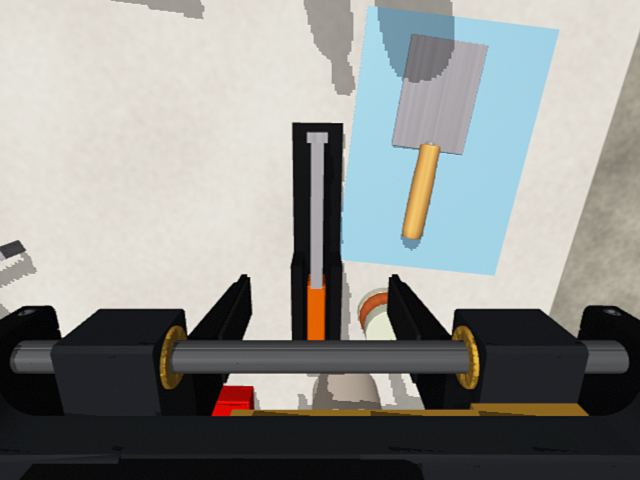

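Wrist view: shaft down cols 311–322, hook top centre (317,137), shaft/handle joint (316,288).

```bash
python3 - <<'E'
from h import *
c=env.read_camera("wrist")
a=ray(c,317,133,44);b=ray(c,316.5,288,44);v=(a-b)/np.linalg.norm(a-b)
print(a,b,np.linalg.norm(a-b),np.degrees(np.arctan2(v[1],v[0])),"shaft pt",b+v*52)
E
python3 to.py 696 -11 160 96
```

```text
[688.86663958  69.02373538] [702.5227265 -61.0913547] 130.8297572299691 95.99148073745992 shaft pt [697.09493595  -9.37540852]
t 2.07 pos [697.3  -8.6 159.4] yaw 96.33 F [-0.1  0.1 -0.4] open 70.4
row [-2.2 -1.6 -0.6] turn 0.3
```

```bash
python3 -m crank '[[-1,0,30,0,60],[-1,0,60,0,50],[-1,0,90,0,50],[-1,0,110,0,50],[-1,0,118,0,50],[-1,0,118,0,50],[-1,0,118,0,0],[-1,0,118,0,0],[-1,0,118,0,0],[-1,0,118,0,0]]'; python3 to.py 697 -9 41 96
```

```text
t: 2.9
eef_pos: [697.9, -8.4, 43.7]
tcp_rot: [3.14, 0.0, 1.683]
ft_force: [0.4, 0.9, -0.2]
opening: 0.303
grip_force: 0.0
t 2.9 pos [697.9  -8.4  43.7] yaw 96.46 F [ 0.4  0.9 -0.2] open 28.9
row [-0.5 -0.9  2.7] turn 0.5
```

```bash
python3 -m crank '[[0,0,2,0,0],[0,0,2,0,0],[0,0,2,0,0],[0,0,2,0,0],[0,0,2,0,0]]'; python3 -m crank '[[0,0,-5,0,0],[0,0,-15,0,0],[0,0,-30,0,0],[0,0,-50,0,0],[0,0,-65,0,0],[0,0,-65,0,0]]'; python3 to.py 528 -20 110 86
```

```text
t: 3.32
eef_pos: [697.4, -8.4, 40.3]
tcp_rot: [3.142, -0.0, 1.683]
ft_force: [0.0, -0.0, -0.3]
opening: 0.012
grip_force: 0.0
t: 3.82
eef_pos: [699.0, -8.5, 109.7]
tcp_rot: [3.136, 0.001, 1.683]
ft_force: [-0.2, 0.4, 0.9]
opening: 0.004
grip_force: 0.0
t 3.82 pos [699.   -8.5 109.7] yaw 96.45 F [-0.2  0.4  0.9] open 0.4
row [   7.8 -171.2   -1.3] turn 10.5
```

```bash
python3 - <<'E'
from h import *
c=env.read_camera("wrist");w=c["img"];s=env.read_camera("scene")["img"][220:360,200:400]
a=np.hstack([cv2.resize(w,(400,300)),cv2.resize(s,(400,300))]);cv2.imwrite("pics/w2.png",a)
E
```

```text
(no output)
```

View pics/w2.png

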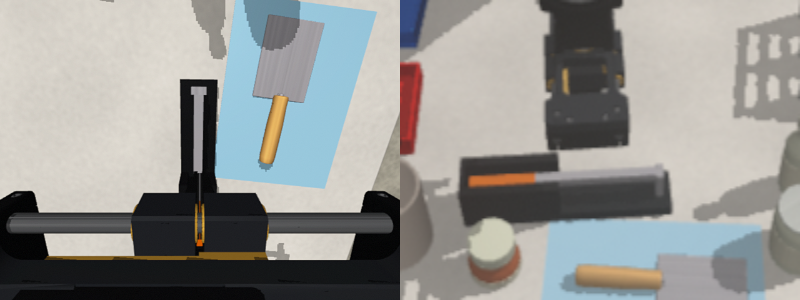

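```bash
python3 - <<'E'
from h import *
from scipy.spatial.transform import Rotation as R
print(env.tips_ahead)
s=env.state();M=R.from_euler("xyz",s["tcp_rot"]).as_matrix();p=s["eef_pos"]
c=env.read_camera("wrist");P=np.linalg.inv(np.array(c["pose"]))
for k in(0,19):
    q=P@np.r_[p+M@[0,0,k],1];q=c["K"]@q[:3];print(k,q[:2]/q[2])
print(p,s["opening"])
cv2.imwrite("pics/w3.png",cv2.resize(c["img"][220:420,220:420],(600,600)))
E
```

```text
19.0
0 [317.50389119 288.80832951]
19 [317.61011782 275.36931759]
[697.53181288  -8.40826406 106.17591455] 0.0066933495715268375
```

View pics/w3.png

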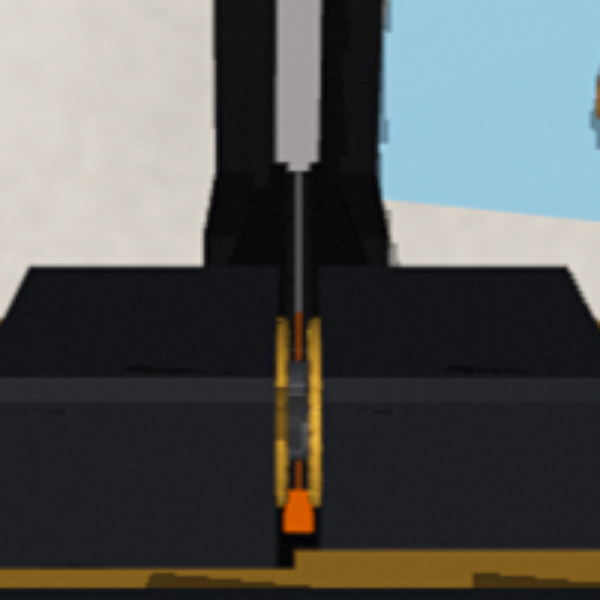

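Fingertips line up with the shaft (crop rows 165 and below), yet the fingers shut with nothing between them. I suspect the shaft's height and will triangulate the hook end from two wrist views.

```bash
python3 - <<'E'
from h import *
c=env.read_camera("wrist");g2=c["img"].max(2).astype(int);g1=cv2.imread("pics/w1.png").max(2).astype(int)
P1=np.array([[0.994,0.104,0.032,691.953],[0.109,-0.953,-0.281,66.861],[0.001,0.283,-0.959,336.707],[0,0,0,1]])
for n,g in(("w1",g1),("now",g2)):
    col=g[80:200,314:320].mean(1);print(n,[80+i for i in range(1,120) if abs(col[i]-col[i-1])>25])
    r=g[230 if n=="w1" else 230,280:360];print([280+i for i in range(1,80) if abs(r[i]-r[i-1])>25])
    r=g[200,280:360];print([280+i for i in range(1,80) if abs(r[i]-r[i-1])>25])
print(np.round(c["pose"],3).tolist())
def R(P,u,v):
    d=P[:3,:3]@np.linalg.solve(c["K"],[u,v,1]);return d/d[2]
E
```

```text
w1 [122, 123, 132, 133]
[293, 294, 310, 311, 322, 323, 324, 340, 341, 342, 343]
[292, 293, 294, 310, 311, 322, 323, 324, 341, 342, 343, 344]
now [127, 128, 139, 140]
[291, 292, 293, 312, 313, 314, 327, 328, 348, 349, 351, 352]
[291, 292, 312, 313, 314, 328, 329, 349, 350, 351]
[[0.994, 0.108, 0.032, 688.81], [0.113, -0.953, -0.28, 71.023], [0.001, 0.282, -0.959, 282.931], [0.0, 0.0, 0.0, 1.0]]
```

Shaft widths (12 px and 15 px) put its top at 44 mm, as stated. I'll retry: open, descend fully and settle first, then close.

```bash
python3 -m crank '[[0,0,0,0,45],[0,0,0,0,45],[0,-1,0,0,45],[0,-1,0,0,45],[0,-1,0,0,45],[0,-1,0,0,45],[0,-1,30,0,45],[0,-1,50,0,45],[0,-1,66,0,45],[0,-1,66,0,45]]';  python3 -m crank '[[0,0,0,0,45],[0,0,0,0,45]]'; python3 - <<'E'
from h import *
c=env.read_camera("wrist");s=env.read_camera("scene")
a=np.hstack([cv2.resize(c["img"][180:380,200:440],(400,333)),cv2.resize(s["img"][230:340,220:352],(400,333))]);cv2.imwrite("pics/w4.png",a)
E
python3 to.py 697 -9 40 96
```

```text
t: 4.85
eef_pos: [694.7, -8.4, 36.0]
tcp_rot: [-3.137, -0.001, 1.683]
ft_force: [0.4, -0.1, -0.4]
opening: 0.474
grip_force: 0.0
t: 5.02
eef_pos: [696.9, -8.6, 40.4]
tcp_rot: [3.14, 0.0, 1.683]
ft_force: [0.1, -0.6, -0.3]
opening: 0.471
grip_force: 0.0
t 5.12 pos [697.1  -8.6  40.8] yaw 96.45 F [-0.2 -0.1  0.4] open 45.0
row [-0.4 -0.1  0.8] turn 0.4
```

View pics/w4.png

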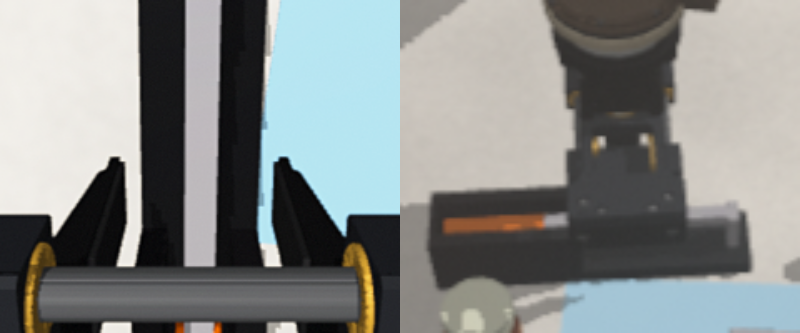

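Fingers straddle the shaft and dock evenly (tips at (118,165) and (282,165), shaft at 185–220). Closing.

```bash
python3 -m crank '[[0,0,1,0,6],[0,0,1,0,6],[0,0,1,0,6],[0,0,1,0,6],[0,0,1,0,6],[0,0,1,0,6],[0,0,1,0,6],[0,0,1,0,6]]'; python3 to.py 697 -9 40 96
```

```text
t: 5.78
eef_pos: [696.4, -8.5, 38.3]
tcp_rot: [-3.142, -0.0, 1.683]
ft_force: [-0.1, 0.6, 0.3]
opening: 0.065
grip_force: 0.0
t 5.78 pos [696.4  -8.5  38.3] yaw 96.45 F [-0.1  0.6  0.3] open 6.2
row [-0.5  0.6 -1.7] turn 0.4
```

```bash
python3 - <<'E'
from h import *
c=env.read_camera("wrist");s=env.read_camera("scene")
a=np.hstack([cv2.resize(c["img"][230:350,250:390],(400,343)),cv2.resize(s["img"][230:343,220:352],(400,343))]);cv2.imwrite("pics/w5.png",a)
E
python3 to.py 697 -9 40 96
```

```text
t 5.88 pos [696.4  -8.5  38.3] yaw 96.45 F [ 0.1 -0.7  0.5] open 5.9
row [-0.6  0.6 -1.7] turn 0.5
```

View pics/w5.png

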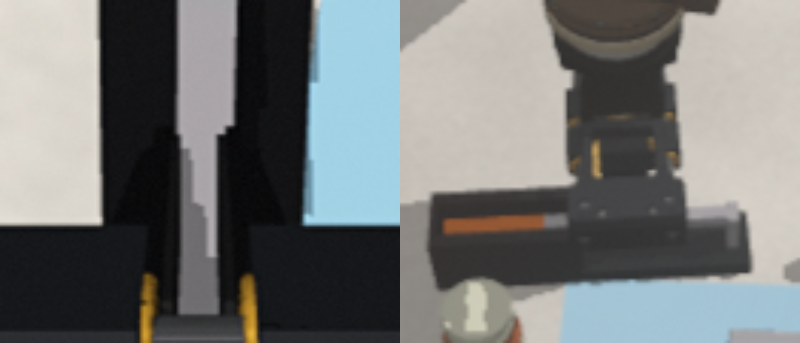

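This close-up shows the tips (row ~130) lying over the shaft rather than beside it. The finger gap, 90 px at 45 mm, puts the tips at a depth of ~180 mm against the nominal 207. So the real tips are ~25 mm higher than the reported TCP implies, just above the shaft. I'll open, go about 16 mm lower and close.

```bash
python3 -m crank '[[0,0,0,0,30],[0,0,0,0,30],[0,0,0,0,30],[0,0,0,0,30],[0,0,0,0,30],[0,-1,5,0,30],[0,-1,10,0,30],[0,-1,14,0,30],[0,-1,16,0,30],[0,-1,16,0,30]]' | tail -6;  python3 -m crank '[[0,0,0,0,0],[0,0,0,0,0],[0,0,0,0,0],[0,0,0,0,0],[0,0,0,0,0],[0,0,0,0,0],[0,0,0,0,0]]'
```

```text
t: 6.72
eef_pos: [695.0, -8.6, 21.4]
tcp_rot: [-3.14, -0.0, 1.683]
ft_force: [0.4, -0.7, 0.3]
opening: 0.315
grip_force: 0.0
t: 7.3
eef_pos: [695.5, -8.6, 22.5]
tcp_rot: [3.141, -0.0, 1.683]
ft_force: [0.6, -0.6, 0.8]
opening: 0.103
grip_force: 30.0
```

Gripped (9.8 mm, 30 N), so the ~25 mm tool offset is confirmed. Lifting and carrying.

```bash
python3 -m crank '[[0,0,-5,0,0],[0,0,-15,0,0],[0,0,-30,0,0],[0,0,-45,0,0],[0,0,-58,0,0],[0,0,-65,0,0],[0,0,-65,0,0],[0,0,-65,0,0]]';python3 to.py 515 97 60 85.4
```

```text
t: 7.97
eef_pos: [695.4, -8.6, 87.6]
tcp_rot: [3.141, 0.0, 1.683]
ft_force: [0.0, 0.2, -1.5]
opening: 0.103
grip_force: 30.0
t 7.97 pos [695.4  -8.6  87.6] yaw 96.45 F [ 0.   0.2 -1.5] open 9.8
row [ 125.2 -167.4   27.5] turn 11.0
```

```bash
python3 -m crank '[[12,-17,2,1,0],[25,-34,5,2,0],[42,-55,8,4,0],[58,-78,12,6,0],[75,-100,16,8,0],[92,-123,20,9.5,0],[108,-146,24,10.5,0],[120,-160,27,11,0],[125,-167,27,11,0],[125,-167,27,11,0]]';python3 to.py 515 97 11 85.4
```

```text
t: 8.8
eef_pos: [514.1, 97.5, 60.0]
tcp_rot: [-3.14, 0.0, 1.493]
ft_force: [0.6, 0.0, -0.7]
opening: 0.105
grip_force: 30.0
t 8.8 pos [514.1  97.5  60. ] yaw 85.54 F [ 0.6  0.  -0.7] open 10.0
row [-0.4  1.1 49. ] turn 0.1
```

```bash
python3 -m crank '[[0,0,12,0,0],[0,0,24,0,0],[0,0,34,0,0],[0,0,41,0,0],[0,0,45,0,0],[0,0,47,0,0],[0,0,48,0,0],[0,0,49,0,0],[0,0,49,0,0]]'
```

```text
t: 9.55
eef_pos: [515.6, 96.8, 11.5]
tcp_rot: [3.141, -0.0, 1.491]
ft_force: [0.2, 0.8, -0.8]
opening: 0.099
grip_force: 30.0
```

```bash
python3 -m crank '[[0,0,0,0,30],[0,0,0,0,30],[0,0,0,0,40],[0,0,0,0,40],[0,0,0,0,40],[0,0,-20,0,40],[0,0,-45,0,40],[0,0,-70,0,40],[0,0,-70,0,40]]'; python3 - <<'E'
from h import *
for n in("top","scene"):
    c=env.read_camera(n)
    print(n);blobs(c,(4,120,90),(14,255,255),30,40)
c=env.read_camera("wrist"); cv2.imwrite("pics/w6.png",c["img"])
print("w");blobs(c,(4,120,90),(14,255,255),30,100)
E
python3 to.py 508 10 60 85.4
```

```text
t: 10.3
eef_pos: [517.1, 97.0, 85.1]
tcp_rot: [3.136, -0.001, 1.491]
ft_force: [-0.5, -0.9, -0.1]
opening: 0.418
grip_force: 0.0
top
 px (390, 380, 17, 25) area 119.5 world c [ 309.6 -131.1] size [47.4  9.9] ang 30.7
 px (319, 277, 23, 9) area 148.5 world c [509.2  -4.6] size [14.6 40.4] ang 0.7
scene
 px (8, 336, 24, 28) area 178.5 world c [ 821.1 -516.3] size [48.8 45.3] ang 49.6
 px (293, 237, 29, 14) area 300.5 world c [518.7   7.5] size [68.2 37.8] ang 85.9
 px (253, 179, 10, 17) area 55.0 world c [ 323.7 -129.5] size [68.9 15.5] ang 29.8
 px (245, 61, 9, 24) area 72.0 world c [-289.6 -235.7] size [170.4  18.5] ang 11.7
 px (259, 46, 9, 40) area 154.0 world c [-349.3 -190.5] size [297.3  22.3] ang 9.1
w
 px (309, 373, 21, 36) area 686.5 world c [508.2  -9.8] size [31.5 15.3] ang 85.4
 px (309, 310, 21, 30) area 184.0 world c [512.6  46. ] size [23.1 14.4] ang 85.4
t 10.45 pos [515.3  96.8  81.2] yaw 85.45 F [ 0.1  1.  -0.3] open 40.1
row [-87.1  -0.4  21.2] turn 0.0
```

```bash
python3 -m crank '[[-20,0,0,0,40],[-45,0,0,0,40],[-70,0,0,0,40],[-87,0,0,0,40],[-87,0,25,0,40],[-87,0,50,0,40],[-87,0,70,0,40],[-87,0,78,0,40],[-87,0,80,0,40],[-87,0,80,0,40]]'; python3 to.py 508 10 1 85.4
```

```text
t: 11.28
eef_pos: [508.2, 10.2, 0.8]
tcp_rot: [-3.14, -0.0, 1.492]
ft_force: [-0.5, -0.3, -0.6]
opening: 0.422
grip_force: 0.0
t 11.28 pos [508.2  10.2   0.8] yaw 85.46 F [-0.5 -0.3 -0.6] open 40.1
row [-0.2 -0.2 -0.2] turn 0.1
```

```bash
python3 -m crank '[[0,0,0,0,0],[0,0,0,0,0],[0,0,0,0,0],[0,0,0,0,0],[0,0,0,0,0],[0,0,0,0,0]]'; python3 to.py 508 10 26 85.4
```

```text
t: 11.78
eef_pos: [508.8, 10.1, 1.9]
tcp_rot: [3.141, -0.0, 1.491]
ft_force: [-0.6, 0.5, 7.1]
opening: 0.164
grip_force: 30.0
t 11.78 pos [508.8  10.1   1.9] yaw 85.45 F [-0.6  0.5  7.1] open 15.6
row [ -0.2  -0.7 -24.1] turn 0.1
```

```bash
python3 -m crank '[[0,0,-6,0,0],[0,0,-16,0,0],[0,0,-26,0,0],[0,0,-32,0,0],[12,0,-32,0,0],[26,0,-32,0,0],[35,0,-32,0,0],[35,0,-32,0,0],[35,0,-32,0,0]]'; python3 to.py 518.9 148.3 33 85.4
python3 - <<'E'
from h import *
c=env.read_camera("wrist");cv2.imwrite("pics/w7.png",c["img"])
print(np.round(c["pose"],3).tolist())
print("red z40");blobs(c,(-5,150,40),(3,255,255),40,30)
print("blue");blobs(c,(108,150,40),(125,255,255),40,30)
c=env.read_camera("top")
print("top red z40");blobs(c,(-5,130,40),(3,255,255),40,15)
c=env.read_camera("scene")
print("scene red z40");blobs(c,(-5,130,40),(3,255,255),40,10)
E
```

```text
t: 12.53
eef_pos: [511.2, 45.6, 33.3]
tcp_rot: [-3.141, -0.0, 1.493]
ft_force: [0.2, -0.5, -0.8]
opening: 0.169
grip_force: 30.0
t 12.53 pos [511.2  45.6  33.3] yaw 85.53 F [ 0.2 -0.5 -0.8] open 16.1
row [103.   -0.3   0.3] turn 0.1
[[0.997, -0.075, -0.021, 518.04], [-0.077, -0.956, -0.281, 125.282], [0.001, 0.282, -0.959, 210.982], [0.0, 0.0, 0.0, 1.0]]
red z40
blue
top red z40
 px (121, 269, 8, 6) area 29.0 world c [520.6 363.4] size [ 8.9 12.4] ang 0.9
 px (136, 253, 11, 24) area 74.5 world c [533.4 334.6] size [14.7 41. ] ang 86.0
 px (123, 252, 9, 6) area 35.0 world c [551.  360.2] size [ 8.9 14.2] ang 1.0
 px (105, 250, 11, 23) area 90.0 world c [538.9 389. ] size [13.7 40.5] ang 84.5
 px (437, 203, 90, 60) area 4505.0 world c [ 602.1 -282. ] size [101.7 160.7] ang 5.1
 px (549, 73, 31, 22) area 229.0 world c [ 884.1 -441.8] size [33.4 49.9] ang 39.0
scene red z40
 px (41, 373, 8, 11) area 22.5 world c [ 881.  -449.5] size [22.4 11.1] ang 27.7
 px (75, 340, 29, 29) area 285.5 world c [ 831.1 -387.9] size [53.2 41.1] ang 34.0
 px (131, 250, 80, 69) area 2892.5 world c [ 654.4 -279.2] size [184.9 161.3] ang 4.6
 px (0, 230, 12, 17) area 78.0 world c [ 540.8 -691.6] size [66.4 13.8] ang 48.1
 px (0, 198, 33, 40) area 249.5 world c [ 470.8 -701.4] size [187.1  16.5] ang 48.9
 px (0, 186, 39, 43) area 283.0 world c [ 431. -710.] size [211.7  19.3] ang 49.3
 px (7, 180, 37, 40) area 263.5 world c [ 402.8 -706.9] size [205.4  18.7] ang 49.7
 px (55, 176, 10, 11) area 43.5 world c [ 332.1 -647.5] size [49.  11.8] ang 36.9
 px (27, 171, 33, 31) area 308.0 world c [ 347.7 -679.8] size [155.5  44.7] ang 48.7
```

```bash
python3 -m crank '[[12,0,0,0,0],[25,0,0,0,0],[40,0,0,0,0],[55,0,0,0,0],[70,-1,0,0,0],[84,-1,0,0,0],[95,-1,0,0,0],[101,-1,0,0,0],[101,-1,0,0,0],[101,-1,0,0,0]]'; python3 to.py 518.2 146.8 8 85.4
```

```text
t: 13.52
eef_pos: [518.2, 145.7, 33.3]
tcp_rot: [-3.141, 0.0, 1.492]
ft_force: [-0.4, 0.1, -0.6]
opening: 0.163
grip_force: 30.0
t 13.52 pos [518.2 145.7  33.3] yaw 85.47 F [-0.4  0.1 -0.6] open 15.5
row [ 1.1 -0.1 25.3] turn 0.1
```

```bash
python3 -m crank '[[0,0,4,0,0],[0,0,8,0,0],[0,0,11,0,0],[0,0,13,0,0]]'; python3 -m crank '[[0,0,3,0,0],[0,0,6,0,0],[0,0,9,0,0],[0,0,12,0,0],[0,0,12,0,0]]'; python3 to.py 518.2 146.8 8 85.4
```

```text
t: 13.85
eef_pos: [518.1, 145.3, 19.7]
tcp_rot: [-3.141, 0.0, 1.491]
ft_force: [-0.2, 0.6, -1.4]
opening: 0.165
grip_force: 30.0
t: 14.27
eef_pos: [518.0, 145.7, 7.7]
tcp_rot: [-3.141, 0.0, 1.491]
ft_force: [-0.8, 0.3, -0.2]
opening: 0.165
grip_force: 30.0
t 14.27 pos [518.  145.7   7.7] yaw 85.45 F [-0.8  0.3 -0.2] open 15.7
row [ 1.1  0.1 -0.3] turn 0.1
```

```bash
python3 -m crank '[[-4,0,0,0,0],[-10,0,0,0,0],[-18,0,0,0,0],[-28,0,0,0,0],[-38,0,0,0,0],[-48,0,0,0,0],[-58,0,0,0,0],[-66,0,0,0,0],[-70,0,0,0,0]]'; python3 - <<'E'
from h import *
c=env.read_camera("top")
print("top red z40");blobs(c,(-5,130,40),(3,255,255),40,15)
E
```

```text
t: 15.02
eef_pos: [512.7, 74.6, 8.4]
tcp_rot: [3.142, -0.0, 1.49]
ft_force: [-0.1, 0.3, -0.5]
opening: 0.166
grip_force: 30.0
top red z40
 px (167, 274, 8, 6) area 34.0 world c [513.  281.9] size [ 8.9 12.5] ang 0.9
 px (152, 273, 8, 5) area 27.5 world c [515.3 308.5] size [ 7.1 12.5] ang 0.9
 px (182, 258, 9, 23) area 120.5 world c [526.6 254.5] size [13.2 40. ] ang 84.9
 px (169, 256, 8, 7) area 33.0 world c [544.3 279.5] size [10.8 12.5] ang 1.0
 px (153, 255, 9, 7) area 38.5 world c [545.7 307. ] size [10.7 14.3] ang 1.0
 px (143, 255, 4, 22) area 24.5 world c [532.  329.5] size [ 4.3 37.7] ang 85.9
 px (437, 203, 90, 61) area 4519.5 world c [ 602.  -282.1] size [101.7 160.6] ang 5.3
 px (550, 74, 28, 21) area 217.5 world c [ 882.3 -439.8] size [30.7 49. ] ang 39.0
```

```bash
python3 -m crank '[[-6,0,0,0,0],[-15,0,0,0,0],[-26,0,0,0,0],[-38,0,0,0,0],[-50,0,0,0,0],[-62,0,0,0,0],[-74,0,0,0,0],[-86,0,0,0,0],[-95,0,0,0,0],[-100,0,0,0,0]]';python3 -m crank '[[-6,0,0,0,0],[-15,0,0,0,0],[-26,0,0,0,0],[-38,0,0,0,0],[-50,0,0,0,0],[-62,0,0,0,0],[-74,0,0,0,0],[-82,0,0,0,0],[-85,0,0,0,0],[-85,0,0,0,0]]'; python3 - <<'E'
from h import *
c=env.read_camera("top")
print("top red z40");blobs(c,(-5,130,40),(3,255,255),40,15)
print("top blue z40");blobs(c,(108,150,40),(125,255,255),40,30)
E
```

```text
t: 15.9
eef_pos: [504.7, -25.2, 8.3]
tcp_rot: [3.142, -0.0, 1.49]
ft_force: [-0.1, 0.7, -0.5]
opening: 0.169
grip_force: 30.0
t: 16.73
eef_pos: [498.0, -109.3, 8.3]
tcp_rot: [3.141, -0.0, 1.49]
ft_force: [0.9, 0.6, -1.3]
opening: 0.167
grip_force: 30.0
top red z40
 px (245, 264, 46, 27) area 921.5 world c [515.3 108.9] size [77.7 41.1] ang 85.5
 px (436, 203, 91, 62) area 4583.5 world c [ 601.5 -281.3] size [102.9 161.9] ang 5.3
 px (549, 74, 30, 21) area 236.0 world c [ 882.8 -440.4] size [30.5 50.3] ang 39.5
top blue z40
 px (496, 288, 35, 55) area 1209.0 world c [ 452.8 -340.6] size [98. 63.] ang 0.8
 px (135, 287, 7, 21) area 66.5 world c [475.8 337.8] size [35.5 10.5] ang 2.3
```

```bash
python3 -m crank '[[3,0,0,0,0],[5,0,0,0,0],[5,0,-8,0,0],[5,0,-18,0,0],[5,0,-28,0,0],[5,0,-38,0,0],[5,0,-40,0,0]]'; python3 -m crank '[[0,10,0,0,0],[0,25,0,0,0],[0,45,0,0,0],[0,65,0,0,0],[0,82,0,0,0],[0,94,0,0,0],[0,100,0,0,0],[0,100,0,0,0]]';python3 to.py 598 -112 2 85.4
```

```text
t: 17.37
eef_pos: [499.2, -103.7, 50.5]
tcp_rot: [3.139, 0.001, 1.492]
ft_force: [0.6, -0.0, -0.7]
opening: 0.166
grip_force: 30.0
t: 18.03
eef_pos: [599.2, -111.5, 47.8]
tcp_rot: [3.141, -0.0, 1.492]
ft_force: [-0.5, 0.5, -1.5]
opening: 0.166
grip_force: 30.0
t 18.03 pos [ 599.2 -111.5   47.8] yaw 85.46 F [-0.5  0.5 -1.5] open 15.8
row [-0.6 -1.1 45.8] turn 0.1
```

```bash
python3 -m crank '[[0,0,10,0,0],[0,0,20,0,0],[0,0,30,0,0],[0,0,38,0,0],[0,0,42,0,0],[0,0,44,0,0],[0,0,45,0,0],[0,0,46,0,0],[0,0,46,0,0]]'; python3 -m crank '[[0,0,0,0,40],[0,0,0,0,40],[0,0,0,0,40],[0,0,0,0,40],[0,0,-15,0,40],[0,0,-40,0,60],[0,0,-75,0,80],[0,0,-100,0,80],[0,0,-100,0,80]]';python3 - <<'E'
from h import *
c=env.read_camera("top")
print("orange");blobs(c,(4,120,90),(14,255,255),30,60)
print("top red z40");blobs(c,(-5,130,40),(3,255,255),40,115)
E
python3 to.py 515.5 109 102 85.4
```

```text
t: 18.78
eef_pos: [598.2, -111.4, 2.5]
tcp_rot: [3.141, -0.0, 1.491]
ft_force: [0.0, 0.6, -0.8]
opening: 0.164
grip_force: 30.0
t: 19.53
eef_pos: [600.2, -111.9, 107.4]
tcp_rot: [3.134, 0.001, 1.491]
ft_force: [0.7, 0.1, 0.6]
opening: 0.644
grip_force: 0.0
orange
 px (371, 228, 15, 10) area 92.5 world c [599.8 -92.5] size [25.2 16.2] ang 84.0
top red z40
 px (245, 264, 45, 27) area 920.5 world c [515.2 108.9] size [77.6 41. ] ang 85.4
 px (550, 75, 30, 20) area 227.5 world c [ 883.3 -441.3] size [30.1 53.3] ang 36.0
t 19.58 pos [ 599.3 -111.7  105. ] yaw 85.45 F [ 0.4  0.1 -1.4] open 65.3
row [ 213.4 -101.     2.3] turn 0.1
```

```bash
python3 - <<'E'
from h import *
c=env.read_camera("scene")
print("scene red z40");blobs(c,(-5,130,40),(3,255,255),40,150)
print("tray z25");blobs(c,(-5,130,40),(3,255,255),25,1500)
E
python3 -m crank '[[20,-10,2,0,80],[55,-25,2,0,80],[90,-42,2,0,80],[125,-60,2,0,80],[160,-76,2,0,80],[190,-90,2,0,80],[208,-98,2,0,80],[213,-101,2,0,80],[213,-101,2,0,80],[213,-101,2,0,80]]'; python3 to.py 515.5 109 102 85.4
python3 - <<'E'
from h import *
c=env.read_camera("wrist");cv2.imwrite("pics/w8.png",c["img"])
print("w red z40");blobs(c,(-5,130,40),(3,255,255),40,100)
E
```

```text
scene red z40
 px (74, 340, 31, 29) area 324.5 world c [ 831.6 -381.2] size [53.4 42.6] ang 47.4
 px (131, 249, 80, 71) area 2944.0 world c [ 655.6 -278.9] size [188.5 161. ] ang 5.1
 px (334, 232, 34, 26) area 206.5 world c [528.5 107.5] size [77.5 70.2] ang 84.3
 px (0, 198, 33, 40) area 245.0 world c [ 470.8 -701.4] size [187.1  16.5] ang 48.9
 px (0, 186, 39, 43) area 279.0 world c [ 431. -710.] size [211.7  19.3] ang 49.3
 px (7, 180, 37, 40) area 260.5 world c [ 402.8 -706.9] size [205.4  18.7] ang 49.7
 px (27, 173, 28, 30) area 182.0 world c [ 356.6 -687.6] size [155.5  21.1] ang 48.7
tray z25
 px (131, 249, 80, 71) area 2944.0 world c [ 644.2 -285.2] size [192.1 164. ] ang 5.1
t: 20.47
eef_pos: [514.4, 108.5, 99.7]
tcp_rot: [-3.141, 0.0, 1.492]
ft_force: [-0.5, -0.4, -0.5]
opening: 0.846
grip_force: 0.0
t 20.47 pos [514.4 108.5  99.7] yaw 85.48 F [-0.5 -0.4 -0.5] open 80.4
row [ 0.6  1.1 -2.3] turn 0.1
w red z40
 px (287, 187, 65, 116) area 7000.5 world c [515.4 113. ] size [83. 43.] ang 85.5
```

```bash
python3 -m crank '[[2,1,25,0,80],[2,1,50,0,75],[2,1,75,0,70],[2,1,90,0,70],[2,1,96,0,70],[2,1,97,0,70],[2,1,97,0,70]]'; python3 -m crank '[[0,0,0,0,30],[0,0,0,0,30],[0,0,0,0,30],[0,0,0,0,30],[0,0,0,0,30],[0,0,0,0,30],[0,0,0,0,30]]'
```

```text
t: 21.1
eef_pos: [515.9, 110.2, 3.4]
tcp_rot: [-3.141, -0.0, 1.49]
ft_force: [0.6, 0.5, 0.2]
opening: 0.739
grip_force: 0.0
t: 21.68
eef_pos: [515.6, 110.9, 3.8]
tcp_rot: [3.141, -0.0, 1.492]
ft_force: [-1.4, -0.6, 6.3]
opening: 0.462
grip_force: 30.0
```

```bash
python3 -m crank '[[0,0,-5,0,30],[0,0,-15,0,30],[0,0,-30,0,30],[0,0,-50,0,30],[0,0,-70,0,30],[0,0,-80,0,30],[0,0,-80,0,30],[0,0,-80,0,30]]'; python3 - <<'E'
from h import *
c=env.read_camera("top")
print("tray z25");blobs(c,(-5,130,40),(3,255,255),25,1500)
print("pot rim",ray(c,442,148,85),ray(c,420,150,85),"tips",ray(c,466,120,160),ray(c,472,152,120),ray(c,437,153,150))
s=env.read_camera("scene");print("pot base",ray(s,195,340,0),"tips",ray(s,180,278,150),ray(s,196,278,150))
E
python3 to.py 601.7 -273 84 95
```

```text
t: 22.35
eef_pos: [515.6, 110.9, 83.6]
tcp_rot: [3.141, -0.0, 1.491]
ft_force: [-0.7, -0.0, -3.0]
opening: 0.46
grip_force: 30.0
tray z25
 px (437, 203, 90, 60) area 4504.5 world c [ 603.4 -288.3] size [103.4 163.5] ang 5.3
pot rim [ 745.65161317 -194.17151072] [ 741.09602458 -155.29834621] tips [ 769.37528856 -208.05928371] [ 729.75910286 -233.39359547] [ 718.00642856 -164.80635573]
pot base [ 767.62385998 -207.31016156] tips [ 726.71781768 -215.37106112] [ 725.59095113 -185.89764187]
t 22.45 pos [515.  110.8  82.5] yaw 85.45 F [-0.6  0.8 -1.2] open 43.6
row [-375.7  116.8   -1.6] turn -9.6
```

```bash
python3 -m crank '[[-10,3,0,0,30],[-28,8,0,0,30],[-50,15,0,-1,30],[-75,22,0,-2,30],[-100,30,0,-3,30],[-125,37,0,-4,30],[-150,45,0,-5,30],[-175,52,0,-6,30],[-200,60,0,-7,30],[-225,67,0,-8,30]]'; python3 to.py 598 -277 82 95.2
```

```text
t: 23.28
eef_pos: [564.2, -120.8, 82.3]
tcp_rot: [-3.14, -0.001, 1.632]
ft_force: [0.1, -0.0, -1.1]
opening: 0.461
grip_force: 30.0
t 23.28 pos [ 564.2 -120.8   82.3] yaw 93.49 F [ 0.1 -0.  -1.1] open 43.8
row [-158.    24.3    0.2] turn -1.7
```

```bash
python3 -m crank '[[-22,3,0,-0.5,30],[-44,7,0,-1,30],[-68,10,0,-1.5,30],[-92,14,0,-1.7,30],[-115,18,0,-1.7,30],[-136,21,0,-1.7,30],[-150,23,0,-1.7,30],[-158,24,0,-1.7,30],[-158,24,0,-1.7,30],[-158,24,0,-1.7,30]]'; python3 to.py 598 -277 8 95.2
```

```text
t: 24.12
eef_pos: [597.4, -274.7, 82.8]
tcp_rot: [-3.141, -0.001, 1.66]
ft_force: [0.0, -0.2, -1.9]
opening: 0.461
grip_force: 30.0
t 24.12 pos [ 597.4 -274.7   82.8] yaw 95.13 F [ 0.  -0.2 -1.9] open 43.8
row [-2.4  0.4 74.8] turn -0.1
```

```bash
python3 -m crank '[[0,0,15,0,30],[0,0,32,0,30],[0,0,48,0,30],[0,0,58,0,30],[0,0,64,0,30],[0,0,67,0,30],[0,0,69,0,30],[0,0,70,0,30],[0,0,70,0,30]]'; python3 -m crank '[[0,0,1,0,30],[0,0,2,0,30],[0,0,3,0,30],[0,0,4,0,30],[0,0,4,0,30],[0,0,4,0,30]]'
```

```text
t: 24.87
eef_pos: [598.1, -275.1, 13.8]
tcp_rot: [3.141, 0.0, 1.661]
ft_force: [-0.6, -0.0, -1.2]
opening: 0.462
grip_force: 30.0
t: 25.37
eef_pos: [597.9, -275.0, 9.3]
tcp_rot: [3.142, -0.0, 1.661]
ft_force: [0.4, 0.1, -0.6]
opening: 0.458
grip_force: 30.0
```

```bash
python3 -m crank '[[0,0,0.5,0,30],[0,0,1,0,30],[0,0,1,0,30]]'|grep -E 'eef|ft';python3 -m crank '[[0,0,0.5,0,30],[0,0,1,0,30],[0,0,1,0,30]]'|grep -E 'eef|ft'
```

```text
eef_pos: [597.9, -275.0, 8.2]
ft_force: [0.6, -0.2, -1.2]
eef_pos: [598.0, -275.0, 7.9]
ft_force: [-2.1, -0.2, 4.6]
```

Contact (z force +4.6 N). Releasing gently and retreating.

```bash
python3 -m crank '[[0,0,0,0,48],[0,0,0,0,54],[0,0,0,0,57],[0,0,0,0,57],[0,0,0,0,57],[0,0,-10,0,57],[0,0,-25,0,57],[0,0,-45,0,57],[0,0,-70,0,57],[0,0,-100,0,57]]'; python3 -m crank '[[0,0,-30,0,57],[60,-30,-50,0,57],[100,-60,-60,0,57],[140,-80,-60,0,57],[180,-80,-60,0,57],[220,-80,-60,0,57],[220,-80,-60,0,57],[220,-80,-60,0,57]]'
python3 - <<'E'
from h import *
t=env.read_camera("top");s=env.read_camera("scene")
print("orange");blobs(t,(4,120,90),(14,255,255),30,60)
a=np.hstack([cv2.resize(t["img"][150:420,50:560],(400,212)),cv2.resize(s["img"][150:400,100:520],(400,238))[:212]])
b=np.hstack([cv2.resize(t["img"][190:280,420:545],(400,288)),cv2.resize(s["img"][235:310,115:225],(400,273))[:273] if 0 else cv2.resize(s["img"][235:310,115:225],(400,288))])
cv2.imwrite("pics/end.png",np.vstack([a,b]))
E
```

```text
t: 26.7
eef_pos: [597.3, -274.7, 108.0]
tcp_rot: [-3.14, -0.001, 1.661]
ft_force: [-0.0, -0.2, 0.6]
opening: 0.602
grip_force: 0.0
t: 27.37
eef_pos: [496.8, -58.8, 168.6]
tcp_rot: [3.141, -0.001, 1.664]
ft_force: [1.0, -0.5, 0.4]
opening: 0.603
grip_force: 0.0
orange
```

View pics/end.png

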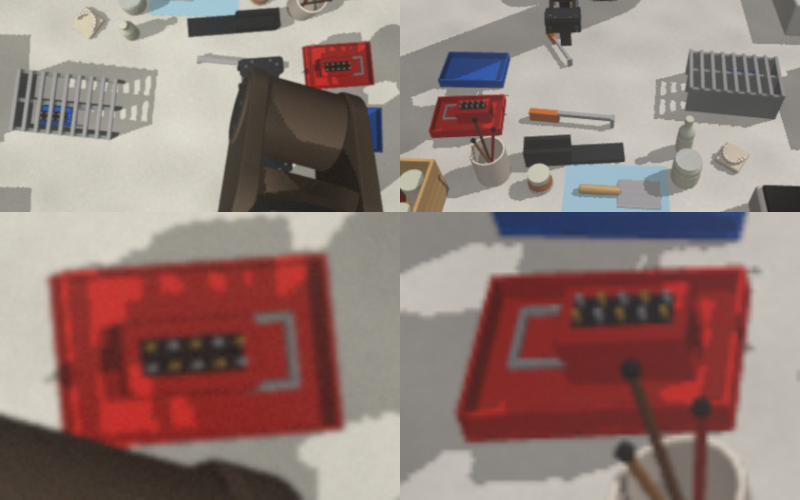

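The end picture shows the red cassette upright and flat inside the red tray (lower panels, (200,355) and (630,340)). The picker lies on the bench at (570,117). Blue cassette, dock and bystanders look undisturbed, and the arm is clear.

```bash
python3 -c "
from cell import env
print(env.job_done())"
```

```text
the job is handed in; nothing more can be done
None
```

The red cassette is upright and flat in the red tray, the picker is lying on the bench, and the job was handed in at about 27 s of the 66 s allowed; the final picture shows the blue cassette and everything else where it was. The first two grasps at the shaft closed on nothing, because the fingertips sit about 25 mm higher than the reported tool position; the third held.

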